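# Roll an air manifold upright and snap the dust cap onto its stub

### The arm

A 7-joint arm with a two-finger parallel gripper is mounted at the origin on the work surface. World frame = base frame: x ahead of the robot, y to its left, z up, the work surface at z = 0. Lengths are in mm, angles in rad, forces in N, time in s.
With the tool pointing down it reaches from about 350 to 900 mm from the base axis. Payload 7.2 kg.
Tool frame: the origin (TCP) lies between the finger pads; the fingertips stand 22 mm ahead of it and the grasp point (between the pads) lies 3 mm ahead of it; z points along the fingers, y is the direction in which the jaws open and shut (so a half turn about z gives the same grasp; the last joint's range is limited). The gripper opens to 85 mm and grips with 20 to 120 N. Pads are 22 mm wide; open, the fingers measure 114 mm over their backs; the gripper's body (76 mm by 85 mm) begins 54 mm behind the grasp point. The pads swing forward as they close: fully open they stand 13 mm farther back than shut.
Start: joints at [-1.273, 0.411, -0.013, 1.596, 0.006, 1.134, -0.082], TCP at [223.57, 583.648, 224.997] pointing down, gripper open.
Joint ranges: [-2.95, 2.95], [-0.29, 1.99], [-1.47, 1.44], [0.14, 2.54], [-1.03, 4.17], [0.13, 1.85], [-2.86, 2.86]. Speed limits (rad/s): [2.39, 2.39, 3.01, 3.01, 3.14, 3.14, 3.14].

### API

Orientations are given as a rotation vector (axis times angle).
In Python, from rig import sensors, optics, r gives the robot as it stands.
- The arm moves only by the tool carry_out, never from a script. Its argument "moves" is a list that holds one entry, the list of rows, each a list of 7 numbers: the finger opening in m, from 0 to 0.0854, then the shift along the tool's x, y, z in m, then the turn, a rotation vector about the tool's x, y, z in degrees. In form: [[[claw, x, y, z, wx, wy, wz], ...]]. A call has 1 to 12 rows; each row shifts and turns the commanded pose from where the row before left it, along the tool's axes as they then stand; what a row does not reach is not made up. A row lasts 1/10 s, in which the tool goes at most 50 mm and 8.59 degrees, less where a joint would pass 70% of its speed; a pose out of reach is approached as far as the arm can. A call with a gripper value outside its range is refused whole. The fingers move at their own pace and stop on an object; "force" is the grip in N (left out, the last holds). Time passes only in rows, so rows that do not move let the fingers close. It gives the time, the measured TCP pose, the force and the opening at its end, in the units of the state.
- sensors.state(): the state, without advancing time (a new reading comes with each control period).
- optics.snapshot(name): name is "scene" or "top" or "wrist"; returns (picture, depth): 420x560x3 uint8, red, green, blue; 420x560 float32, mm along the optical axis (not along the pixel's ray), 0 where there is no reading.
- optics.camera_params(name): a dict with "fx", "fy", "cx", "cy" (pixels), "world_to_cam" (4x4, takes a point from world to camera coordinates). Camera axes: x right, y up, looking along -z (the intrinsics and any distortion apply to the point x, -y, -z); pixel columns grow to the right and rows downward; lengths in mm; the calibration is good to about 2 mm. A picture is of the moment at which its call begins: read the wrist's pose just before it. camera_params takes no time and is no camera call; for the wrist camera it gives the pose at the moment of the call.
- r.finish_job(): hands the job in, once; it reports no verdict.
The state is a dict: "clock": time; "q": joint angles; "qd": joint speeds; "effort": joint torques, N m; "tcp_pos": TCP position; "ee_rot": TCP orientation; "force": force on the tool from outside, world axes, zero at the start; "moment": the same for the moment, N m; "width": finger opening in mm.
Only numpy, scipy, OpenCV 4.12 (cv2) and the standard library are available. Lean on these libraries where they do the work, as an engineer would, in place of code of your own. Each camera call takes 0.05 s, during which the arm holds its last target.

### The job

Roll the round air manifold over on the bench, without lifting it off, until it sits on its flat mounting face with the pipe stub pointing straight up. Then take the small cap from the tray and press it onto the stub until it clicks over the bead, and keep pressing until it is fully home. Finish while still holding the cap pushed down firmly (do not let go), and leave the wide cap, the bin, the coupling and the carton where they are.

Things in the scene. Friction and masses are not known exactly. Their poses are not given: they have to be found in the camera images.
- manifold: loose bare aluminium bar, round, diameter 60 mm, 150 mm long, 0.5 to 0.85 kg, a flat mounting face 36 mm wide along one side, 24 mm from its centre line, and a steel stub opposite. It starts lying on its round side, leaning on the stub's bead: the stub points away from the robot, about 22 degrees below level. Origin and axes as for the axle
- axle (a point): manifold's centre: on the bar's centre line, half-way along; z axis along the stub, y axis along the bar. Pushed level at or below the centre line, away from the stub's side (e.g. by two fingers either side of the stub), the bar rolls and the stub rises; after some 40 mm, with the stub within 37 degrees of upright, it drops onto its flat and stays, centre line 24 mm above the bench
- stub_tip (a point): centre of the stub's end face, 60 mm from the bar's centre line (84 mm above the bench when upright); z axis out of the stub. The stub is a pipe of diameter 20 mm, tapering to 15 mm at its end, with a rounded bead of diameter 25 mm round it 12.5 mm below the end and a collar of diameter 30 mm at its foot that ends 27.5 mm below the end
- cap_center (a point): middle of the small cap, half-way up: ribbed black plastic cup, diameter 39 mm, 36 mm tall, 50 g, rigid outside, standing mouth down in the tray, z axis up. Cavity 34 mm wide, 21 mm deep. Inside, 4.5 mm above the mouth, four spring tongues leave a 21 mm opening; they snap over the stub's bead
- cap_seat (a point): centre of the small cap's inner end face, 21 mm above its mouth, 15 mm below its top; home when it meets the stub's end. Pressed straight down, the tongues meet the bead 7 mm before home; the force climbs to some 6 to 15 N, drops as it clicks 4 to 5 mm before home (it may pull the bar up a little), then rises hard at home. It centres itself from up to 2.5 mm off
- cap: the small cap, origin at the centre of its mouth (underside), z axis up
- tray: low grey plastic picking tray fixed to the bench, 115 x 225 mm, floor 3 mm thick, rim 9 mm high; origin under its centre, y axis along its length. The two caps stand on its floor, one in each half, about 110 mm apart; which half holds which varies
- wide_cap_center (a point): middle of the wide cap, the same ribbed black plastic but diameter 57 mm and 32 mm tall: too wide for the stub, a bystander in the tray
- bin: blue stacking bin with small metal parts, 170 x 105 mm, 75 mm high, a bystander; origin at the centre of its underside
- coupling: brass hexagon pipe coupling standing on end, 38 mm across, 46 mm tall, a bystander; origin at the centre of its underside
- carton: small closed cardboard carton, 85 x 120 mm, 60 mm high, a bystander; origin at the centre of its underside
Mind the look-alikes: they are no part of the job. Leave any pink or turquoise look-alike of the cap alone.

How it is judged (in metres and radians):
On the way, in this order (a step that is already met when the one before it is completed fails the run):
1. the manifold sits on its flat face, stub straight up (angle between axle's own z axis and vertical below 0.06 rad and height (world z) of axle below 0.0275 m), for 0.3 s.
2. the small cap is clicked over the bead and fully home on the upright stub (all of step 1 and z of cap_seat in the frame of stub_tip below 0.0015 m and horizontal distance between cap_seat and stub_tip below 0.003 m and angle between the z axis of cap_seat and the z axis of stub_tip, either way round below 0.1 rad), for 0.2 s.
At the end, for the whole second after the job is handed in: The manifold sits on its flat (stub within 0.06 rad of vertical, centre line under 27.5 mm high), the small cap is home (inner face within 1.5 mm of the stub end, centred within 3 mm, square within 0.1 rad), and the gripper still touches it and pushes it onto the stub with over 4 N (all of step 2 and contact force between cap and manifold above 4 N and contact force between the fingers and cap above 2 N); the arm keeps its last pose, push and grip.
It fails at once if the manifold is lifted off the bench instead of rolled (centre line above 45 mm) (height (world z) of axle above 0.045 m).
It fails at once if the wide cap is moved by more than 30 mm (distance of wide_cap_center from where it was at the start of the episode above 0.03 m).
It fails at once if the bin is moved by more than 30 mm (distance of bin from where it was at the start of the episode above 0.03 m).
It fails at once if the coupling is moved by more than 30 mm (distance of coupling from where it was at the start of the episode above 0.03 m).
It fails at once if the carton is moved by more than 30 mm (distance of carton from where it was at the start of the episode above 0.03 m).
It also fails if it takes over 58 s, if anything falls off the work surface, if the arm or the gripper's body presses on something with over 40 N, if the wrist force passes 120 N, or if a joint passes its speed limit or range.

## Working session

There is one attempt and no reset: what is moved stays moved. The work goes in short steps, Python scripts to look and compute and a tool call to move; the robot and the scene stay as the last step left them, time stands still between calls to the robot, and variables do not carry over. Pictures are saved under pics/ and viewed, and the job is handed in when it is done.

Besides the shell and the picture viewer there is one more tool, called after "Emit:" as name(argument=value, ...) on one line, values as JSON. carry_out: Moves the arm, as the interface text tells. Its arguments: {"type":"object","properties":{"moves":{"type":"array"},"force":{"type":"number"}},"required":["moves"]}

```bash
mkdir -p pics; ls; cat > h.py <<'E'
import numpy as np, cv2
from rig import sensors, optics, r
def snap(n,f):
    s=sensors.state(); P=optics.camera_params(n); im,d=optics.snapshot(n)
    cv2.imwrite('pics/%s.png'%f, im[...,::-1]); np.savez('pics/%s.npz'%f,im=im,d=d,W=P['world_to_cam'],K=[P['fx'],P['fy'],P['cx'],P['cy']])
    return s,im,d,P
def load(f):
    z=np.load('pics/%s.npz'%f); return z
def cloud(z):
    d=z['d'];fx,fy,cx,cy=z['K'];v,u=np.mgrid[:d.shape[0],:d.shape[1]]
    c=np.stack([(u-cx)/fx*d,-(v-cy)/fy*d,-d,np.ones_like(d)],-1)
    w=c@np.linalg.inv(z['W']).T
    w[d==0]=np.nan
    return w[...,:3]
E
python3 - <<'E'
from h import *
s=snap('scene','s0')[0];P=snap('top','t0')[3]
print(s); print(P)
E
```

```text
pics
{'clock': 0.0, 'q': array([-1.27317712,  0.41189549, -0.01271132,  1.59707305,  0.00559831,
        1.13427635, -0.08221167]), 'qd': array([-6.48492185e-05,  7.35138749e-04,  9.16780406e-04, -2.60043263e-04,
        1.34425212e-03,  9.73946999e-04, -1.58124667e-03]), 'effort': array([ 2.47084890e-04, -6.00618553e+01,  6.82371184e-01, -2.99411488e+01,
        1.37837324e-02,  1.06097545e-02,  4.10318682e-05]), 'tcp_pos': array([223.42784173, 583.14964477, 224.14395109]), 'ee_rot': array([-5.71377308e-01, -3.08901025e+00,  2.52318282e-03]), 'force': array([ 0.67625341, -0.33864861,  0.11174537]), 'moment': array([ 0.03827716,  0.00574753, -0.01033592]), 'width': 85.06830445428245}
{'fx': 465.91387326493, 'fy': 465.91387326493, 'cx': 281.2919404173924, 'cy': 211.5805994054522, 'world_to_cam': array([[-2.48776742e-02, -9.99667627e-01,  6.76289127e-03,
         1.21074719e+01],
       [ 9.87761845e-01, -2.35383161e-02,  1.54183284e-01,
        -5.76713958e+02],
       [-1.53972850e-01,  1.05158475e-02,  9.88019118e-01,
        -9.56062552e+02],
       [ 0.00000000e+00,  0.00000000e+00,  0.00000000e+00,
         1.00000000e+00]])}
```

View pics/s0.png

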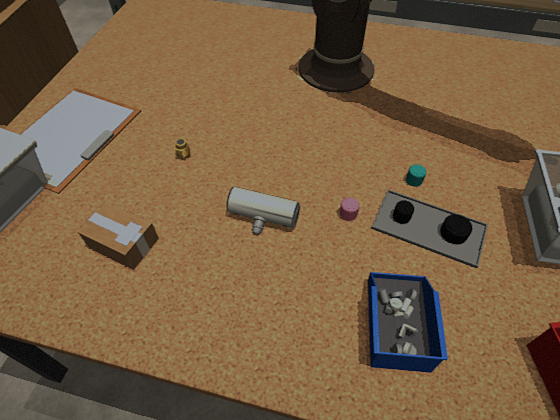

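View pics/t0.png

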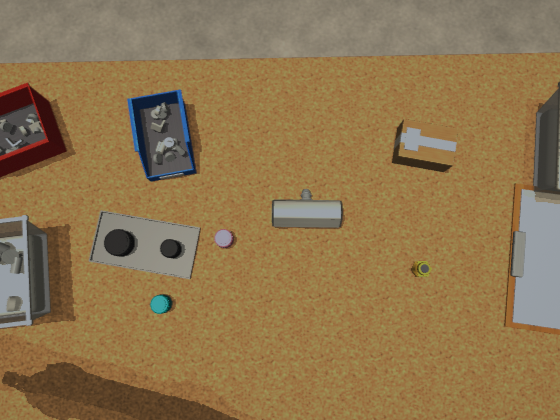

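The small cap is the black one at scene (403,212) / top (170,248). The wide black cap is at scene (456,229) / top (119,243), and the look-alikes are pink at (224,238) and turquoise at (160,304) in the top view. The manifold is at top (307,214), with its stub at (306,194). Next I'll measure positions and check the cap in an enlarged crop.

```bash
python3 - <<'E'
from h import *
for f in ('t0','s0'):
    z=load(f);w=cloud(z)
    pts={'t0':dict(small=(170,248),wide=(119,243),pink=(224,238),turq=(160,304),bar=(307,208),barL=(277,208),barR=(337,208),stub=(306,191),coup=(422,268),bench=(300,300)),
         's0':dict(small=(404,206),wide=(457,222),bar=(263,205))}[f]
    for k,(u,v) in pts.items(): print(f,k,w[v,u].round(1))
z=load('t0');w=cloud(z);im=z['im']
def reg(u0,u1,v0,v1,zlo,zhi,extra=None):
    m=np.zeros(w.shape[:2],bool);m[v0:v1,u0:u1]=1
    m&=(w[...,2]>zlo)&(w[...,2]<zhi)
    return m
for n,b in dict(small=(155,187,232,264),wide=(100,138,225,262)).items():
    m=reg(*b,20,60);p=w[m];print(n,m.sum(),p.min(0).round(1),p.max(0).round(1),p.mean(0).round(1))
m=reg(262,352,192,235,12,80);p=w[m];print('bar',p.min(0),p.max(0))
rect=cv2.minAreaRect(p[p[:,2]>35][:,:2].astype(np.float32));print(rect)
rect=cv2.minAreaRect(p[:,:2].astype(np.float32));print(rect)
# y-bins of ridge
top=p[p[:,2]>45]
print('ridge fit',np.polyfit(top[:,1],top[:,0],1),top.mean(0),top[:,1].min(),top[:,1].max())
m=reg(295,320,180,200,5,60);print('stub',w[m].mean(0),w[m].min(0),w[m].max(0))
c=im[170:270,90:360];cv2.imwrite('pics/c0.png',cv2.resize(c,None,fx=2.9,fy=2.9,interpolation=cv2.INTER_CUBIC)[...,::-1])
E
```

```text
t0 small [505.  237.5  37.2]
t0 wide [518.8 348.1  32.1]
t0 pink [523.8 122.4  35.3]
t0 turq [388.2 256.1  40.7]
t0 bar [581.1 -56.5  58.1]
t0 barL [582.3   7.1  60. ]
t0 barR [ 579.1 -119.8   61.3]
t0 stub [625.7 -58.2  19.4]
t0 coup [ 449.1 -295.1   47.9]
t0 bench [387.8 -38.3   1.5]
s0 small [504.1 237.4  36.1]
s0 wide [516.1 349.1  32.8]
s0 bar [592.7 -51.5  57.3]
small 297 [486.  218.9  21.3] [524.4 258.3  44.7] [504.7 237.4  38.3]
wide 616 [493.  322.4  20. ] [549.4 379.6  40.9] [520.7 349.2  35. ]
bar [ 542.8853102  -131.96707007   12.32235761] [624.50580231  18.81506615  66.30323271]
((577.0791625976562, -56.836509704589844), (149.7308807373047, 55.32675552368164), 88.7897720336914)
((585.2215576171875, -56.88811492919922), (150.001708984375, 79.41389465332031), 87.50667572021484)
ridge fit [3.45933242e-02 5.77421020e+02] [575.48961714 -55.83167438  56.47196448] -131.96707007198603 18.290432618155336
stub [618.13749232 -57.9933779   21.88464812] [604.67058448 -86.19386406   5.03276752] [654.39001568 -37.36797237  35.27850684]
```

View pics/c0.png

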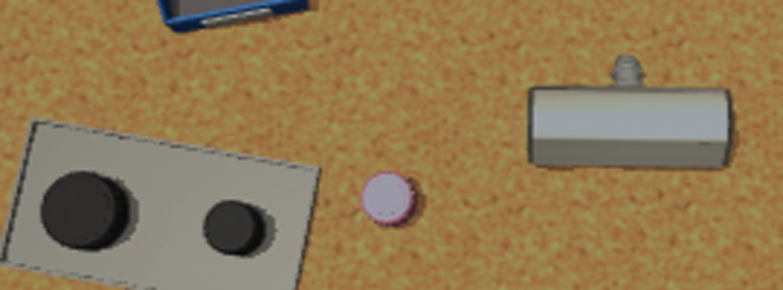

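Both black caps stand in the tray. The small one, at crop (233,228), has a top about 39 mm across, while the one at (84,210) spans about 57 mm. So the small cap is at world (505,237). Next I'll fit the bar accurately.

```bash
cat >> h.py <<'E'
from scipy.spatial.transform import Rotation as Rn
def pose(): 
    s=sensors.state(); return s['tcp_pos'],Rn.from_rotvec(s['ee_rot']),s
def target(pos,Rt):
    p,R,s=pose()
    print('t',round(s['clock'],2),'shift tool mm',(R.inv().apply(np.array(pos)-p)).round(1),'turn deg',np.degrees((R.inv()*Rt).as_rotvec()).round(2))
def Rtool(yaw_deg,tilt_deg=0):
    # tool y along azimuth yaw_deg, z down, then tilted about tool y
    y=np.array([np.cos(np.radians(yaw_deg)),np.sin(np.radians(yaw_deg)),0]);z=np.array([0,0,-1.]);x=np.cross(y,z)
    return Rn.from_matrix(np.stack([x,y,z],1))*Rn.from_rotvec([0,np.radians(tilt_deg),0])
E
python3 - <<'E'
from h import *
from scipy.optimize import least_squares
for f,b in (('t0',(255,360,185,240)),('s0',(215,310,175,240))):
    z=load(f);w=cloud(z)
    m=np.zeros(w.shape[:2],bool);m[b[2]:b[3],b[0]:b[1]]=1
    m&=(w[...,2]>25)&(w[...,2]<75)
    p=w[m];p=p[(p[:,0]>520)&(p[:,0]<640)]
    def res(a,p):
        cx,yaw,cz=a
        d=(p[:,0]-cx+(p[:,1]+57)*np.tan(yaw))*np.cos(yaw)
        return np.hypot(d,p[:,2]-cz)-30
    q=p[(p[:,0]>565)]
    for i in range(3):
        o=least_squares(res,[577,0,30],args=(q,),loss='soft_l1');e=res(o.x,q);q=q[abs(e)<4]
    print(f,len(q),o.x[0],np.degrees(o.x[1]),o.x[2],'rms',e.std(),'y',np.percentile(p[:,1],[.5,99.5]))
print(Rtool(90).as_rotvec(),pose()[1].as_matrix().round(3))
z=load('t0');w=cloud(z)
print(w[188:200:2,300:313:3].round(0))
c=z['im'][180:240,260:355];cv2.imwrite('pics/c1.png',cv2.resize(c,None,fx=8,fy=8,interpolation=cv2.INTER_CUBIC)[...,::-1])
E
```

```text
t0 1131 574.6632685684698 -2.1850386626657623 30.191044325537472 rms 1.4654786434227174 y [-130.44626621   18.0732713 ]
s0 1683 575.7739444376791 -2.0698739594825883 29.944657689311107 rms 1.3021824236554655 y [-132.80181089   18.04809444]
[9.61835347e-17 3.14159265e+00 0.00000000e+00] [[-0.934  0.358 -0.   ]
 [ 0.358  0.934 -0.001]
 [-0.    -0.001 -1.   ]]
[[[636. -46.   3.]
  [636. -53.   2.]
  [637. -60.  -1.]
  [636. -66.   1.]
  [636. -73.   0.]]

 [[632. -46.   1.]
  [629. -52.  16.]
  [627. -58.  23.]
  [629. -65.  13.]
  [632. -73.  -1.]]

 [[628. -46.  -3.]
  [623. -51.  23.]
  [622. -58.  25.]
  [623. -65.  22.]
  [627. -73.   2.]]

 [[623. -46.  -1.]
  [619. -51.  18.]
  [618. -58.  24.]
  [619. -65.  18.]
  [622. -73.   0.]]

 [[618. -45.   3.]
  [615. -51.  19.]
  [ nan  nan  nan]
  [613. -64.  24.]
  [618. -73.   1.]]

 [[614. -45.  -2.]
  [608. -50.  30.]
  [608. -57.  32.]
  [607. -63.  33.]
  [613. -72.  -0.]]]
```

View pics/c1.png

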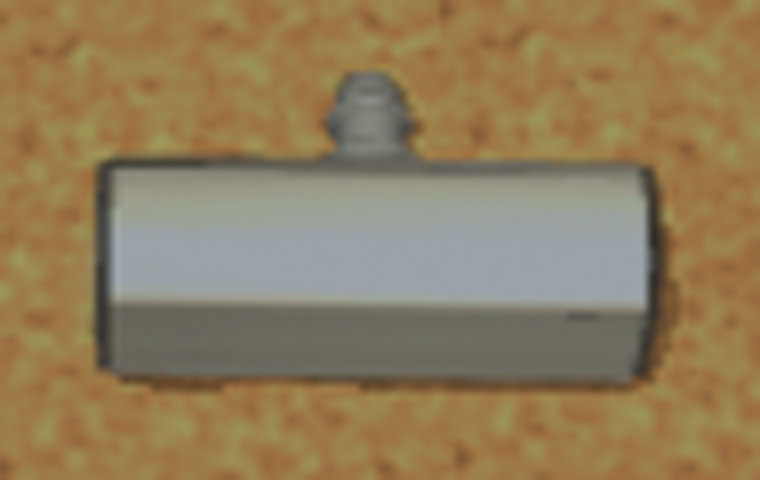

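```bash
python3 - <<'E'
from h import *
p,R,s=pose()
Ra=Rtool(88)
target([p[0],p[1],p[2]],Ra)
print(Ra.inv().apply(np.array([655,-60,225])-p))
E
```

```text
t 0.1 shift tool mm [0. 0. 0.] turn deg [-9.000e-02 -1.000e-02 -1.896e+01]
[-453.74532361 -627.73477004   -0.76737162]
```

Emit:
carry_out(moves=[[[0.058,0,0,0,0,0,-6.3],[0.058,0,0,0,0,0,-6.3],[0.058,0,0,0,0,0,-6.3],[0.058,-0.022,-0.031,0,0,0,0],[0.058,-0.022,-0.031,0,0,0,0],[0.058,-0.022,-0.031,0,0,0,0],[0.058,-0.022,-0.031,0,0,0,0],[0.058,-0.022,-0.031,0,0,0,0],[0.058,-0.022,-0.031,0,0,0,0],[0.058,-0.022,-0.031,0,0,0,0],[0.058,-0.022,-0.031,0,0,0,0],[0.058,-0.022,-0.031,0,0,0,0]]])

```text
clock: 1.3
tcp_pos: [411.9, 296.2, 224.8]
ee_rot: [-0.056, -3.141, 0.0]
force: [1.0, 0.4, 1.5]
width: 58.1
```

Emit:
carry_out(moves=[[[0.058,-0.022,-0.031,0,0,0,0],[0.058,-0.022,-0.031,0,0,0,0],[0.058,-0.022,-0.031,0,0,0,0],[0.058,-0.022,-0.031,0,0,0,0],[0.058,-0.022,-0.031,0,0,0,0],[0.058,-0.022,-0.031,0,0,0,0],[0.058,-0.022,-0.031,0,0,0,0],[0.058,-0.022,-0.031,0,0,0,0],[0.058,-0.022,-0.031,0,0,0,0],[0.058,0,0,0,0,6.66,0],[0.058,0,0,0,0,6.66,0],[0.058,0,0,0,0,6.66,0]]])

```text
clock: 2.5
tcp_pos: [599.4, 11.6, 225.5]
ee_rot: [-0.05, -2.789, -0.01]
force: [0.4, -0.2, 0.3]
width: 58.2
```

```bash
python3 - <<'E'
from h import *
p,R,s=pose();print(s['clock'],p,R.as_matrix().round(3),s['width'],s['q'].round(2),s['force'])
target([650,-60,120],Rtool(88,20))
target([642,-59.5,33],Rtool(88,20))
E
```

```text
2.5 [599.36335862  11.608556   225.49090237] [[-0.938  0.036 -0.345]
 [ 0.034  0.999  0.013]
 [ 0.345  0.001 -0.938]] 58.16280242255748 [-0.23  0.6   0.25  1.36 -0.15  1.55  1.57] [ 0.38158923 -0.16590824  0.28199435]
t 2.5 shift tool mm [-86.3 -69.8  80.6] turn deg [ 0.06 -0.2  -0.06]
t 2.5 shift tool mm [-108.9  -69.6  165. ] turn deg [ 0.06 -0.2  -0.06]
```

Emit:
carry_out(moves=[[[0.058,-0.0215,-0.0174,0.02,0,0,0],[0.058,-0.0215,-0.0174,0.02,0,0,0],[0.058,-0.0215,-0.0174,0.02,0,0,0],[0.058,-0.0215,-0.0174,0.02,0,0,0],[0.058,0,0,0,0,0,0],[0.058,-0.0056,0,0.017,0,0,0],[0.058,-0.0056,0,0.017,0,0,0],[0.058,-0.0056,0,0.017,0,0,0],[0.058,-0.003,0,0.012,0,0,0],[0.058,-0.003,0,0.012,0,0,0],[0.058,0,0,0.006,0,0,0],[0.058,0,0,0,0,0,0]]])

```text
clock: 3.7
tcp_pos: [643.2, -59.3, 35.7]
ee_rot: [-0.05, -2.791, -0.009]
force: [-0.7, -0.5, -0.2]
width: 57.9
```

```bash
python3 - <<'E'
from h import *
s=snap('scene','s1')[0];snap('top','t1')
print(s['clock'],s['tcp_pos'],s['force'])
target([642,-59.5,33],Rtool(88,20))
a=load('s1')['im'][150:270,190:330];b=load('t1')['im'][150:250,240:380]
o=np.vstack([cv2.resize(a,(560,480))[:300], cv2.resize(b,(560,400))[:300]])
o=np.hstack([cv2.resize(a,(400,343)),cv2.resize(b,(400,343))])
cv2.imwrite('pics/c2.png',o[...,::-1])
E
```

```text
3.7 [643.24233095 -59.33767927  35.679482  ] [-0.74590246 -0.48016062 -0.15995459]
t 3.8 shift tool mm [ 0.8 -0.1  4.5] turn deg [ 0.02  0.06 -0.06]
```

View pics/c2.png

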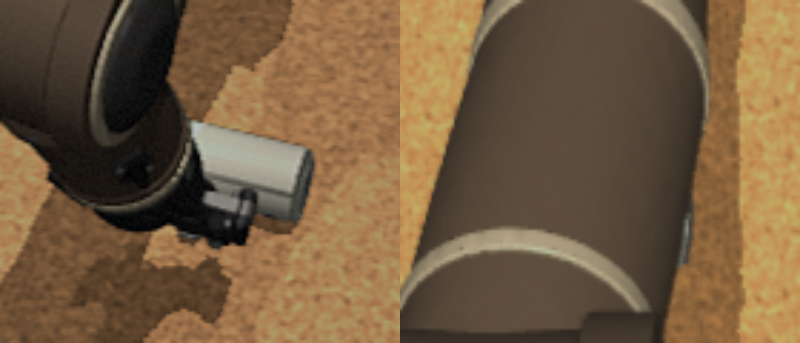

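Emit:
carry_out(moves=[[[0.058,0,0,0.003,0,0,0],[0.058,0.0056,0,0.00205,0,0,0],[0.058,0.0056,0,0.00205,0,0,0],[0.058,0.0056,0,0.00205,0,0,0],[0.058,0.0028,0,0.001,0,0,0],[0.058,0.0028,0,0.001,0,0,0],[0.058,0.0028,0,0.001,0,0,0],[0.058,0.0028,0,0.001,0,0,0],[0.058,0.0028,0,0.001,0,0,0]]])

```text
clock: 4.7
tcp_pos: [610.1, -58.2, 33.7]
ee_rot: [-0.05, -2.793, -0.009]
force: [0.1, 0.4, 0.1]
width: 57.8
```

```bash
python3 - <<'E'
from h import *
s=snap('scene','s2')[0]
print(s['clock'],s['tcp_pos'],s['force'],s['moment'])
a=load('s2')['im'][150:270,190:330]
cv2.imwrite('pics/c3.png',cv2.resize(a,None,fx=4,fy=4)[...,::-1])
E
```

```text
4.7 [610.0505183  -58.21549627  33.70848288] [0.07603427 0.39586709 0.09033591] [-0.02862684 -0.36317312  0.04069171]
```

View pics/c3.png

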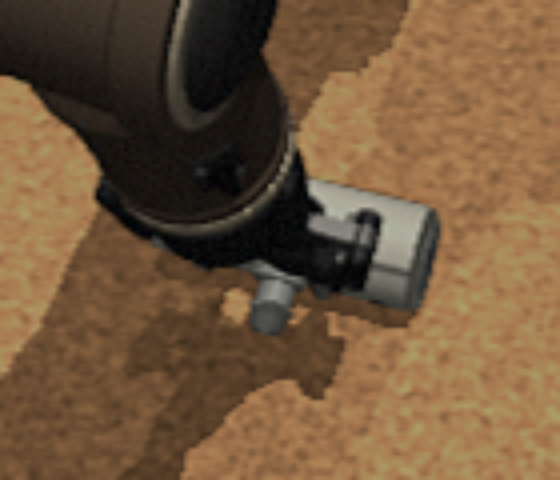

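The stub, at crop (270,315), is rising between the fingers as the bar rolls. I'll keep pushing.

Emit:
carry_out(moves=[[[0.058,0.0028,0,0.001,0,0,0],[0.058,0.0028,0,0.001,0,0,0],[0.058,0.0028,0,0.001,0,0,0],[0.058,0.0028,0,0.001,0,0,0],[0.058,0.0028,0,0.001,0,0,0]]])

```text
clock: 5.25
tcp_pos: [598.1, -57.8, 35.8]
ee_rot: [-0.05, -2.799, -0.009]
force: [7.6, -0.4, 14.2]
width: 57.9
```

```bash
python3 - <<'E'
from h import *
s=snap('scene','s3')[0]
print(s['clock'],s['tcp_pos'],s['force'],s['moment'])
a=load('s3')['im'][150:270,190:330]
cv2.imwrite('pics/c4.png',cv2.resize(a,None,fx=4,fy=4)[...,::-1])
E
```

```text
5.25 [598.0765677  -57.80505717  35.7823695 ] [ 7.62276092 -0.36178082 14.15688727] [ 0.09815493 -0.60260295 -0.00156094]
```

View pics/c4.png

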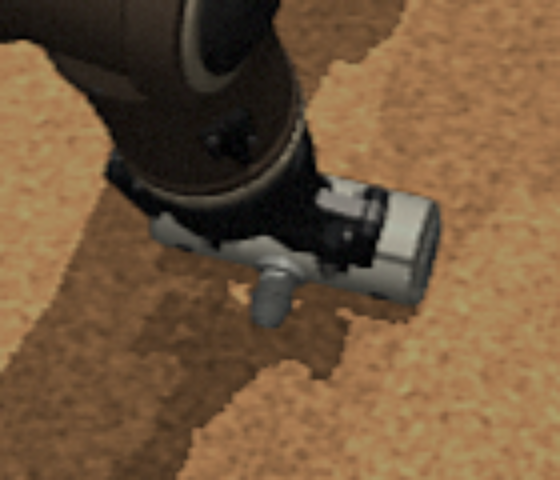

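```bash
python3 - <<'E'
from h import *
for f in ('s2','s3'):
    w=cloud(load(f))
    for cu,cv in [(270,315),(270,300),(270,280),(275,268),(400,230),(400,270),(400,290),(425,255),(350,225),(360,245),(345,262),(330,255),(335,285),(365,220),(300,230),(180,235)]:
        print(f,cu,cv,w[150+cv//4,190+cu//4].round(0))
E
```

```text
s2 270 315 [628. -56.  21.]
s2 270 300 [621. -58.  21.]
s2 270 280 [613. -60.  27.]
s2 275 268 [608. -59.  33.]
s2 400 230 [584.   5.  58.]
s2 400 270 [601.   9.  47.]
s2 400 290 [608.  11.  39.]
s2 425 255 [582.  17.  39.]
s2 350 225 [649.  -5. 141.]
s2 360 245 [657.   3. 139.]
s2 345 262 [659.  -4. 127.]
s2 330 255 [634. -19.  94.]
s2 335 285 [630. -19.  62.]
s2 365 220 [646.   2. 143.]
s2 300 230 [662. -23. 149.]
s2 180 235 [716. -57. 205.]
s3 270 315 [630. -55.  23.]
s3 270 300 [623. -57.  24.]
s3 270 280 [615. -59.  30.]
s3 275 268 [607. -60.  30.]
s3 400 230 [585.   5.  59.]
s3 400 270 [601.   9.  47.]
s3 400 290 [606.  10.  36.]
s3 425 255 [583.  18.  40.]
s3 350 225 [641.  -7. 131.]
s3 360 245 [644.  -0. 122.]
s3 345 262 [615. -17.  64.]
s3 330 255 [631. -20.  91.]
s3 335 285 [601. -28.  19.]
s3 365 220 [645.   2. 141.]
s3 300 230 [633. -34. 108.]
s3 180 235 [ 599. -113.   35.]
```

```bash
python3 - <<'E'
from h import *
z=load('s0')['im'][150:270,190:330]
a=load('s3')['im'][150:270,190:330]
b=load('s2')['im'][150:270,190:330]
cv2.imwrite('pics/c5.png',np.vstack([np.hstack([cv2.resize(x,(400,343),interpolation=cv2.INTER_CUBIC) for x in q]) for q in ((z,b),)])[...,::-1])
W=load('s3')['W'];print(-W[:3,:3].T@W[:3,3])
E
```

```text
[1093.59480792  126.19501908  753.67542381]
```

View pics/c5.png

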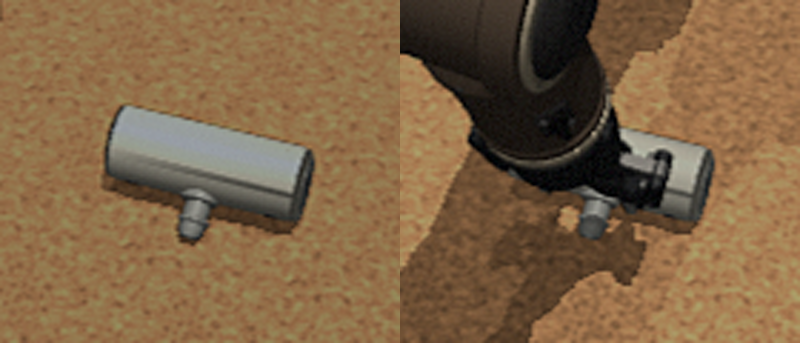

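```bash
python3 - <<'E'
from h import *
s,im,d,P=snap('wrist','w3')
W=P['world_to_cam'];print(s['tcp_pos'],s['force'],'cam',-W[:3,:3].T@W[:3,3], 'look',-W[2,:3])
E
```

```text
[597.73983221 -57.78702223  36.01762922] [3.98790829 0.21191477 8.99836355] cam [572.27401158 -57.47712714 203.9753477 ] look [-0.0239252   0.00101597 -0.99971324]
```

View pics/w3.png

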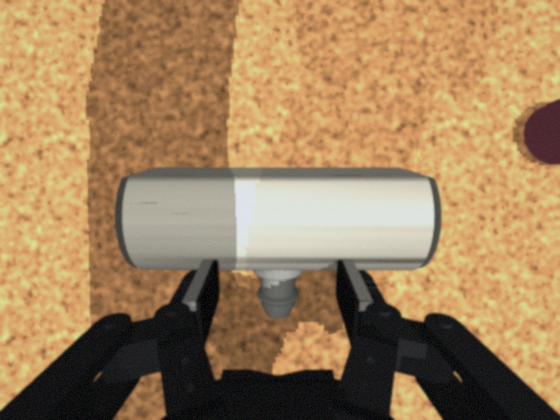

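```bash
python3 - <<'E'
from h import *
w=cloud(load('w3'))
for u in (200,206,350,356):
    for v in range(250,330,6): print(u,v,w[v,u].round(0))
p=w[180:262,130:430];
for v in range(170,272,6): print(v,w[v,300].round(0), w[v,400].round(0))
for v in range(270,320,6): print(v,w[v,278].round(0))
E
```

```text
200 250 [587. -94.  55.]
200 256 [590. -95.  53.]
200 262 [593. -96.  51.]
200 268 [594. -93.  64.]
200 274 [596. -92.  66.]
200 280 [598. -91.  72.]
200 286 [599. -90.  75.]
200 292 [601. -89.  81.]
200 298 [602. -88.  85.]
200 304 [604. -87.  86.]
200 310 [606. -88.  86.]
200 316 [609. -88.  84.]
200 322 [611. -88.  83.]
200 328 [614. -89.  82.]
206 250 [587. -92.  56.]
206 256 [590. -92.  53.]
206 262 [592. -91.  58.]
206 268 [594. -90.  62.]
206 274 [596. -89.  67.]
206 280 [598. -89.  70.]
206 286 [599. -87.  76.]
206 292 [602. -88.  74.]
206 298 [605. -88.  75.]
206 304 [607. -88.  75.]
206 310 [609. -88.  75.]
206 316 [612. -88.  75.]
206 322 [614. -88.  75.]
206 328 [617. -88.  75.]
350 250 [nan nan nan]
350 256 [593. -23.  53.]
350 262 [595. -24.  57.]
350 268 [597. -26.  63.]
350 274 [598. -27.  68.]
350 280 [600. -28.  72.]
350 286 [602. -29.  76.]
350 292 [604. -29.  77.]
350 298 [606. -29.  76.]
350 304 [608. -30.  77.]
350 310 [611. -30.  76.]
350 316 [613. -30.  77.]
350 322 [615. -30.  78.]
350 328 [618. -30.  77.]
356 250 [590. -21.  56.]
356 256 [593. -21.  54.]
356
[... 431 characters left out ...]
 [561.  -0.  58.]
194 [562. -47.  59.] [564.  -1.  60.]
200 [565. -47.  58.] [567.  -1.  60.]
206 [568. -47.  60.] [570.  -1.  60.]
212 [571. -47.  61.] [572.  -1.  60.]
218 [573. -47.  60.] [575.  -2.  61.]
224 [576. -47.  60.] [578.  -2.  60.]
230 [579. -47.  60.] [581.  -2.  60.]
236 [582. -47.  59.] [583.  -1.  59.]
242 [585. -47.  58.] [586.  -1.  57.]
248 [588. -47.  56.] [589.  -1.  56.]
254 [590. -47.  55.] [592.  -0.  54.]
260 [594. -47.  50.] [596.   1.  51.]
266 [598. -47.  46.] [600.   3.  45.]
270 [601. -58.  37.]
276 [604. -58.  37.]
282 [608. -58.  31.]
288 [612. -59.  29.]
294 [616. -59.  28.]
300 [618. -59.  29.]
306 [623. -59.  26.]
312 [626. -59.  26.]
318 [631. -59.  22.]
```

```bash
python3 - <<'E'
from h import *
p,R,s=pose();print(s['width'])
for f in ('w3','s3'):
    z=load(f);fx,fy,cx,cy=z['K'];im=z['im'][...,::-1].copy()
    def pr(q):
        c=z['W']@np.r_[q,1];return (cx+fx*c[0]/-c[2],cy-fy*c[1]/-c[2])
    k=4
    if f=='w3': u0,u1,v0,v1=150,410,200,350;k=3
    else: u0,u1,v0,v1=220,300,180,250;k=8
    o=cv2.resize(im[v0:v1,u0:u1],None,fx=k,fy=k,interpolation=cv2.INTER_CUBIC)
    for sy in (-1,1):
        for sx in (-11,11):
            a=[pr(p+R.apply([sx,sy*29,t])) for t in (-40,22)]
            a=[(int((x-u0)*k),int((y-v0)*k)) for x,y in a]
            cv2.line(o,a[0],a[1],(0,0,255),1);cv2.circle(o,a[1],4,(0,255,0),1)
    cv2.imwrite('pics/c6%s.png'%f,o)
E
```

```text
57.73015446902378
```

View pics/c6w3.png

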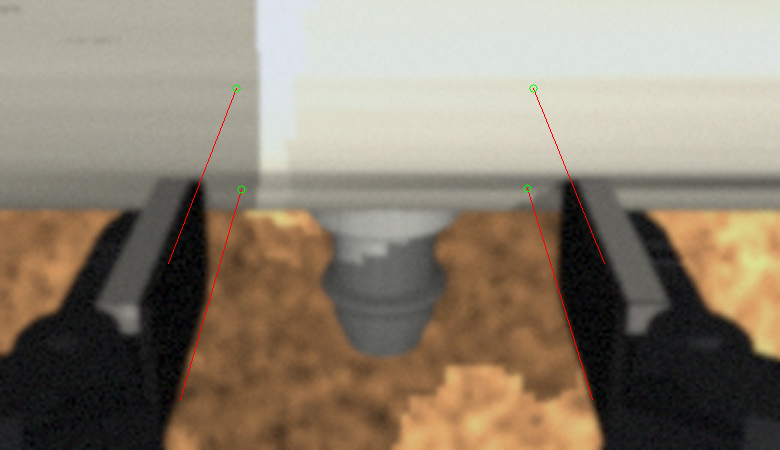

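View pics/c6s3.png

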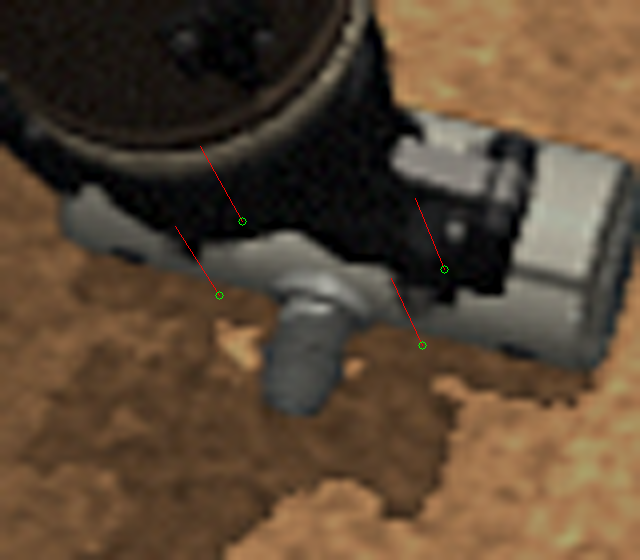

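The wrist view shows the fingers ending on the bar's upper front, near row 262. That puts the tips higher than the TCP reading implies, and the bar has not rolled. I'll back off and measure where the fingertips really are.

Emit:
carry_out(moves=[[[0.058,-0.009,0,-0.0034,0,0,0],[0.058,-0.019,0,-0.007,0,0,0],[0.058,-0.019,0,-0.007,0,0,0],[0.058,-0.009,0,-0.0034,0,0,0],[0.058,0,0,0,0,0,0]]])

```text
clock: 5.85
tcp_pos: [655.8, -59.8, 33.4]
ee_rot: [-0.05, -2.792, -0.009]
force: [-1.2, -1.3, 0.0]
width: 58.3
```

```bash
python3 - <<'E'
from h import *
s=snap('wrist','w4')[0];p,R,s=pose();snap('scene','s4');print(s['clock'],p,s['force'],s['width'])
for f in ('w4','s4'):
    z=load(f);fx,fy,cx,cy=z['K'];im=z['im'][...,::-1].copy()
    def pr(q):
        c=z['W']@np.r_[q,1];return (cx+fx*c[0]/-c[2],cy-fy*c[1]/-c[2])
    if f=='w4': u0,u1,v0,v1=150,410,200,350;k=3
    else: u0,u1,v0,v1=220,300,180,250;k=8
    o=cv2.resize(im[v0:v1,u0:u1],None,fx=k,fy=k,interpolation=cv2.INTER_CUBIC)
    for sy in (-1,1):
        for sx in (-11,11):
            for t,c in ((22,(0,255,0)),(0,(255,255,0)),(-20,(0,0,255))):
                x,y=pr(p+R.apply([sx,sy*29,t]));cv2.circle(o,(int((x-u0)*k),int((y-v0)*k)),4,c,1)
    cv2.imwrite('pics/c7%s.png'%f,o)
w=cloud(load('w4'));L=R.inv().apply((w-p).reshape(-1,3)).reshape(w.shape)
np.save('pics/L4.npy',L)
# points belonging to fingers: |y| 27..45, x within +-14
m=(abs(L[...,1])>26)&(abs(L[...,1])<50)&(abs(L[...,0])<14)&(w[...,2]>8)
print(np.percentile(L[m][:,2],[50,90,99,100]).round(1))
E
```

```text
5.9 [654.91024392 -59.89407956  33.43729666] [-0.30697591  0.88065338 -0.10131659] 57.95894467624175
[-59.7 -27.6 -15.4 -11.1]
```

View pics/c7w4.png

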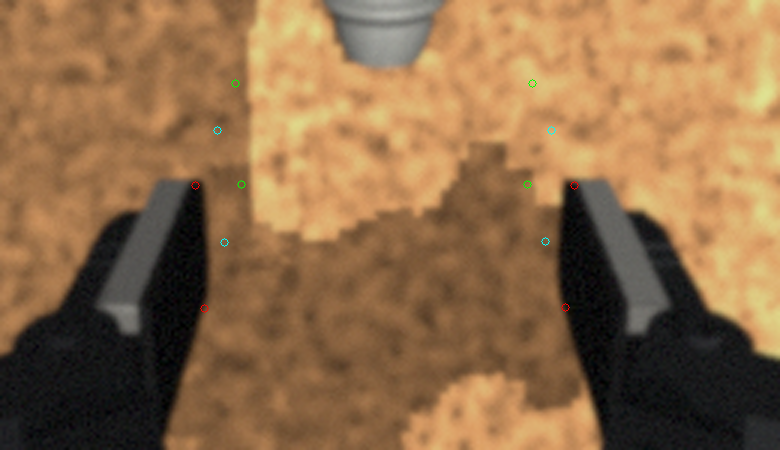

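View pics/c7s4.png

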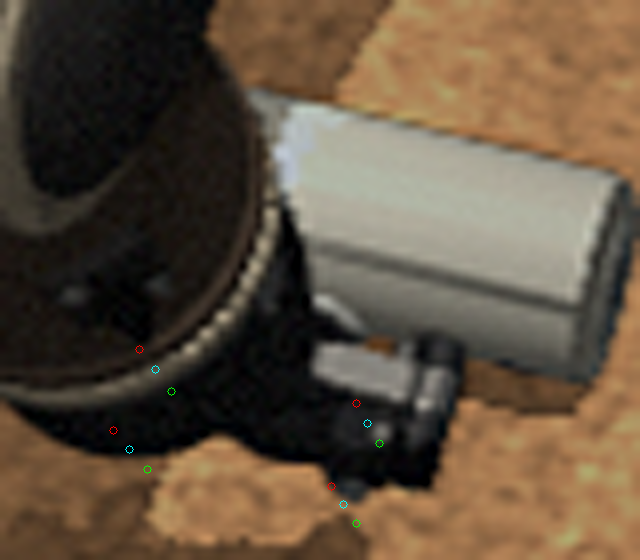

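```bash
python3 - <<'E'
from h import *
L=np.load('pics/L4.npy');w=cloud(load('w4'))
for u in (204,208,212,345,350):
    for v in range(256,300,4): print(u,v,L[v,u].round(0),w[v,u].round(0))
E
```

```text
204 256 [-11. -47.  30.] [ 654. -107.    1.]
204 260 [ 10. -35. -16.] [650. -95.  52.]
204 264 [ 11. -34. -21.] [651. -94.  57.]
204 268 [ 10. -33. -24.] [652. -93.  60.]
204 272 [ 10. -33. -28.] [654. -92.  63.]
204 276 [ 11. -32. -32.] [655. -92.  67.]
204 280 [ 10. -31. -34.] [656. -91.  69.]
204 284 [ 10. -30. -38.] [657. -90.  72.]
204 288 [ 10. -30. -40.] [658. -90.  74.]
204 292 [ 10. -29. -43.] [659. -89.  77.]
204 296 [  8. -29. -43.] [661. -89.  77.]
208 256 [-11. -44.  30.] [ 654. -104.    1.]
208 260 [ 10. -33. -16.] [650. -93.  52.]
208 264 [ 10. -32. -21.] [651. -92.  57.]
208 268 [ 11. -31. -26.] [652. -91.  62.]
208 272 [ 11. -31. -28.] [654. -90.  64.]
208 276 [ 11. -30. -32.] [655. -90.  67.]
208 280 [ 10. -30. -34.] [656. -89.  69.]
208 284 [  9. -29. -35.] [658. -89.  69.]
208 288 [  7. -29. -36.] [659. -89.  70.]
208 292 [  5. -30. -35.] [661. -90.  69.]
208 296 [  4. -29. -37.] [663. -90.  69.]
212 256 [-12. -42.  31.] [ 654. -102.   -0.]
212 260 [ 10. -31. -17.] [650. -91.  53.]
212 264 [ 11. -30. -22.] [651. -90.  58.]
212 268 [ 11. -30. -25.] [652. -89.  61.]
[... 518 characters left out ...]
  28. -32.] [657. -32.  67.]
345 280 [  8.  29. -31.] [659. -31.  66.]
345 284 [  6.  29. -32.] [661. -31.  65.]
345 288 [  5.  29. -32.] [662. -32.  65.]
345 292 [  4.  28. -33.] [664. -32.  66.]
345 296 [  1.  29. -33.] [666. -32.  65.]
350 256 [-12.  46.  31.] [657. -14.   1.]
350 260 [ 10.  34. -16.] [652. -26.  52.]
350 264 [ 10.  33. -21.] [654. -27.  57.]
350 268 [ 10.  32. -24.] [655. -28.  60.]
350 272 [ 10.  31. -28.] [656. -29.  64.]
350 276 [ 10.  31. -31.] [657. -29.  66.]
350 280 [ 10.  30. -34.] [658. -30.  69.]
350 284 [ 10.  29. -38.] [659. -31.  73.]
350 288 [ 10.  29. -40.] [660. -31.  75.]
350 292 [  8.  29. -41.] [662. -31.  74.]
350 296 [  6.  29. -40.] [664. -31.  73.]
```

The visible fingertips are about 15 mm behind the reported TCP at this opening, so they were near z=48 instead of 14. Both cameras and the contact point on the bar agree on this. I'll lower in stages and watch the force.

Emit:
carry_out(moves=[[[0.058,0,0,0.006,0,0,0],[0.058,0,0,0.006,0,0,0],[0.058,0,0,0.006,0,0,0],[0.058,0,0,0.004,0,0,0],[0.058,0,0,0,0,0,0]]])

```text
clock: 6.45
tcp_pos: [646.7, -59.5, 12.8]
ee_rot: [-0.05, -2.791, -0.009]
force: [-0.3, 0.2, -0.4]
width: 58.0
```

Emit:
carry_out(moves=[[[0.058,0,0,0.003,0,0,0],[0.058,0,0,0.003,0,0,0],[0.058,0,0,0.003,0,0,0],[0.058,0,0,0.002,0,0,0],[0.058,0,0,0,0,0,0]]])

```text
clock: 6.95
tcp_pos: [643.5, -59.4, 2.8]
ee_rot: [-0.05, -2.792, -0.009]
force: [0.6, -0.6, -0.2]
width: 58.1
```

```bash
python3 - <<'E'
from h import *
s=snap('wrist','w5')[0];p,R,s=pose();print(p,s['force'])
w=cloud(load('w5'));L=R.inv().apply((w-p).reshape(-1,3)).reshape(w.shape)
for u in (208,350):
    for v in range(250,272,3): print(u,v,L[v,u].round(0),w[v,u].round(0))
E
```

```text
[643.69216692 -59.44614185   3.07392838] [-0.54417714 -0.03168453 -0.56415194]
208 250 [  7. -38.   4.] [635. -97.   2.]
208 253 [  5. -38.   4.] [636. -97.   1.]
208 256 [  3. -38.   4.] [638. -97.   1.]
208 259 [ 11. -34. -14.] [637. -93.  20.]
208 262 [ 11. -33. -18.] [638. -92.  24.]
208 265 [ 12. -32. -22.] [639. -91.  28.]
208 268 [ 11. -32. -23.] [640. -91.  28.]
208 271 [ 11. -31. -26.] [641. -90.  32.]
350 250 [ 6. 39.  4.] [638. -21.   1.]
350 253 [ 5. 39.  4.] [639. -21.   1.]
350 256 [ 4. 38.  2.] [641. -21.   2.]
350 259 [ 10.  34. -14.] [640. -25.  20.]
350 262 [ 11.  33. -19.] [641. -26.  25.]
350 265 [ 11.  32. -21.] [642. -27.  27.]
350 268 [ 11.  32. -24.] [642. -28.  30.]
350 271 [ 11.  31. -27.] [643. -28.  32.]
```

View pics/w5.png

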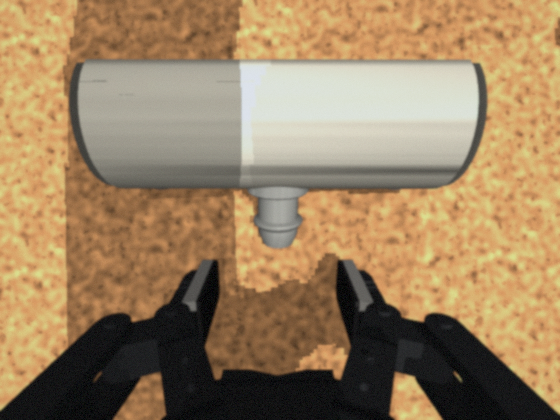

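Emit:
carry_out(moves=[[[0.058,0.0066,0,0.0024,0,0,0],[0.058,0.0066,0,0.0024,0,0,0],[0.058,0.0066,0,0.0024,0,0,0],[0.058,0.0047,0,0.0017,0,0,0],[0.058,0.0028,0,0.001,0,0,0],[0.058,0.0028,0,0.001,0,0,0],[0.058,0.0028,0,0.001,0,0,0],[0.058,0.0028,0,0.001,0,0,0],[0.058,0.0028,0,0.001,0,0,0],[0.058,0.0028,0,0.001,0,0,0]]])

```text
clock: 8.0
tcp_pos: [600.0, -57.9, 3.4]
ee_rot: [-0.05, -2.793, -0.009]
force: [3.3, -0.2, 1.0]
width: 58.0
```

```bash
python3 - <<'E'
from h import *
s=snap('wrist','w6')[0];print(s['clock'],s['tcp_pos'],s['force'])
E
```

```text
8.0 [600.00648494 -57.87420474   3.38474593] [ 3.33373964 -0.1790941   1.01951677]
```

View pics/w6.png

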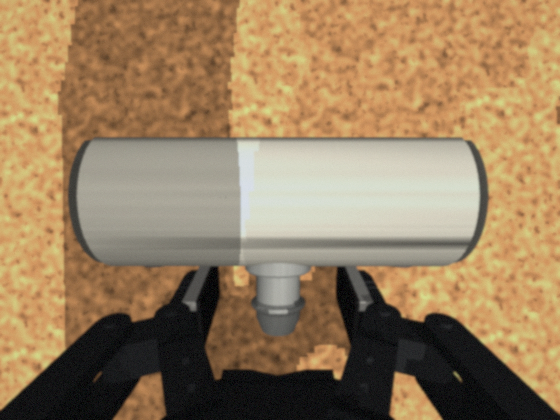

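It is rolling now: the stub, at (278,300), is near level and the push is only 3 N.

Emit:
carry_out(moves=[[[0.058,0.0028,0,0.001,0,0,0],[0.058,0.0028,0,0.001,0,0,0],[0.058,0.0028,0,0.001,0,0,0],[0.058,0.0028,0,0.001,0,0,0],[0.058,0.0028,0,0.001,0,0,0],[0.058,0.0028,0,0.001,0,0,0]]])

```text
clock: 8.65
tcp_pos: [581.8, -57.2, 3.4]
ee_rot: [-0.05, -2.792, -0.009]
force: [1.2, 0.4, -0.1]
width: 58.4
```

```bash
python3 - <<'E'
from h import *
s=snap('wrist','w7')[0];print(s['clock'],s['tcp_pos'],s['force'])
E
```

```text
8.65 [581.77505163 -57.24883491   3.43325504] [ 1.16462911  0.39903464 -0.10467211]
```

View pics/w7.png

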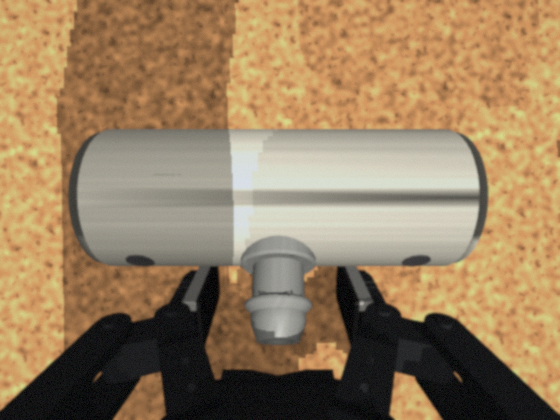

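Emit:
carry_out(moves=[[[0.058,0.0028,0,0.001,0,0,0],[0.058,0.0028,0,0.001,0,0,0],[0.058,0.0028,0,0.001,0,0,0],[0.058,0.0028,0,0.001,0,0,0],[0.058,0.0019,0,0.0007,0,0,0]]])

```text
clock: 9.2
tcp_pos: [567.5, -56.7, 3.4]
ee_rot: [-0.05, -2.792, -0.009]
force: [0.9, -0.2, 0.4]
width: 58.0
```

```bash
python3 - <<'E'
from h import *
s=snap('wrist','w8')[0];print(s['clock'],s['tcp_pos'],s['force'])
E
```

```text
9.2 [567.47710169 -56.72356821   3.43699253] [ 0.85163479 -0.15868588  0.39027775]
```

View pics/w8.png

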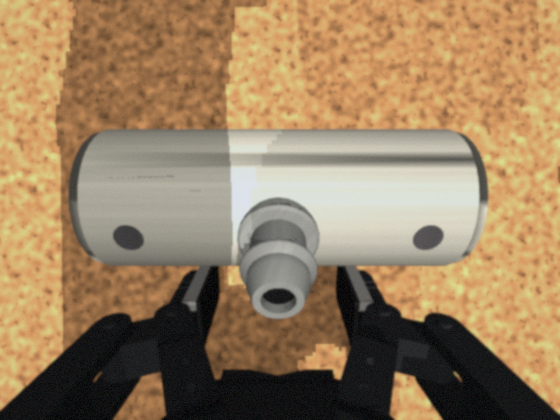

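Emit:
carry_out(moves=[[[0.058,0.0019,0,0.0007,0,0,0],[0.058,0.0019,0,0.0007,0,0,0],[0.058,0.0019,0,0.0007,0,0,0],[0.058,0.0019,0,0.0007,0,0,0],[0.058,0,0,0,0,0,0],[0.058,0,0,0,0,0,0],[0.058,0,0,0,0,0,0]]])

```text
clock: 9.95
tcp_pos: [560.2, -56.4, 3.5]
ee_rot: [-0.05, -2.793, -0.009]
force: [0.3, 0.3, -1.1]
width: 57.7
```

```bash
python3 - <<'E'
from h import *
s=snap('wrist','w9')[0];print(s['clock'],s['tcp_pos'],s['force'])
E
```

```text
9.95 [560.20782346 -56.4448151    3.47110867] [ 0.29730199  0.26505207 -1.12975735]
```

View pics/w9.png

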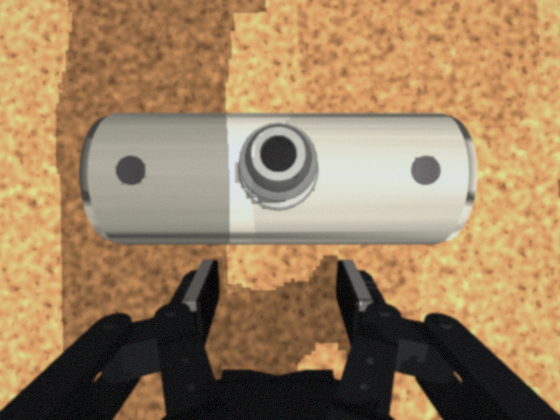

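The bar has dropped onto its flat face, with the stub mouth at (278,155) pointing up. I'll measure the stub and then retreat.

```bash
python3 - <<'E'
from h import *
z=load('w9');w=cloud(z)
m=(w[...,2]>77)&(w[...,2]<95);m[:, :230]=0;m[:,330:]=0;m[240:]=0
ys,xs=np.where(m);print(m.sum(),w[m].mean(0).round(1),w[m].min(0).round(1),w[m].max(0).round(1),np.median(w[m][:,2]))
fx,fy,cx,cy=z['K'];Wi=np.linalg.inv(z['W']);o=Wi[:3,3]
def hit(u,v,h):
    d=Wi[:3,:3]@np.array([(u-cx)/fx,-(v-cy)/fy,-1]);return o+d*(h-o[2])/d[2]
print(hit(278,154,84))
# bar
m=(w[...,2]>20)&(w[...,2]<70);m[245:]=0;p=w[m];print('bar y',np.percentile(p[:,1],[1,99]),'x',np.percentile(p[:,0],[1,99]),'ztop',np.percentile(p[:,2],[50,90,98]))
print('hole L/R at z~54',hit(131,170,53),hit(426,170,53))
c=cv2.resize(z['im'][110:220,220:340],None,fx=5,fy=5,interpolation=cv2.INTER_CUBIC);cv2.imwrite('pics/c8.png',c[...,::-1])
E
```

```text
3515 [518.6 -55.2  82.6] [507.6 -65.1  77.1] [527.8 -45.3  86.9] 82.45155038935906
[517.82225098 -55.23710136  84.        ]
bar y [-128.79204525   18.26010332] x [491.25205188 546.84421076] ztop [51.59656329 54.77855216 55.89611999]
hole L/R at z~54 [ 515.4817045 -110.6985961   53.       ] [519.67378901   0.76379685  53.        ]
```

Emit:
carry_out(moves=[[[0.058,0,0,-0.01,0,0,0],[0.058,0,0,-0.025,0,0,0],[0.058,0,0,-0.04,0,0,0],[0.058,0,0,-0.04,0,0,0],[0.07,0,0,-0.04,0,0,0],[0.07,0,0,-0.04,0,-6.66,0],[0.07,0,0,0,0,-6.66,0],[0.07,0,0,0,0,-6.66,0]]])

```text
clock: 10.8
tcp_pos: [628.5, -59.2, 189.4]
ee_rot: [0.057, 3.132, -0.0]
force: [0.2, -0.2, -0.7]
width: 69.7
```

View pics/c8.png

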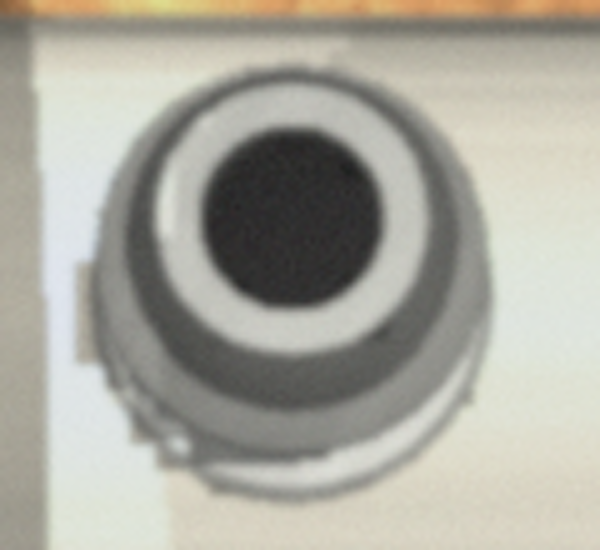

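```bash
python3 - <<'E'
from h import *
target([505,237.4,100],Rtool(88))
E
```

```text
t 10.8 shift tool mm [134.9 291.9  88.2] turn deg [-0.    0.51 -0.07]
```

Emit:
carry_out(moves=[[[0.07,0.015,0.0324,0,0,0,0],[0.07,0.015,0.0324,0,0,0,0],[0.07,0.015,0.0324,0,0,0,0],[0.07,0.015,0.0324,0,0,0,0],[0.07,0.015,0.0324,0,0,0,0],[0.07,0.015,0.0324,0,0,0,0],[0.07,0.015,0.0324,0.01,0,0,0],[0.07,0.015,0.0324,0.02,0,0,0],[0.07,0.015,0.0324,0.02,0,0.5,0],[0.07,0,0,0.02,0,0,0],[0.07,0,0,0.018,0,0,0],[0.07,0,0,0,0,0,0]]])

```text
clock: 12.0
tcp_pos: [500.6, 237.1, 97.2]
ee_rot: [-0.055, -3.129, 0.003]
force: [0.3, 0.1, 0.6]
width: 70.0
```

```bash
python3 - <<'E'
from h import *
s=snap('wrist','w10')[0];p,R,s=pose();print(s['clock'],s['tcp_pos'],s['force'],s['width'],s['q'].round(2))
z=load('w10');w=cloud(z);L=R.inv().apply((w-p).reshape(-1,3)).reshape(w.shape);np.save('pics/L10.npy',L)
m=(w[...,2]>34)&(w[...,2]<48)&(np.hypot(w[...,0]-505,w[...,1]-237)<26)
print('cap top',m.sum(),w[m].mean(0),w[m].min(0),w[m].max(0))
E
```

```text
12.05 [501.54868749 237.1548513   98.56393464] [ 0.54935981 -0.00289202  0.44801502] 70.39045253035736 [-0.64  0.44  0.15  1.9  -0.09  0.82  1.09]
cap top 2262 [504.03829801 238.58575629  39.49062781] [485.19001652 218.41375089  34.0455029 ] [525.17314205 258.41519114  42.09932182]
```

View pics/w10.png

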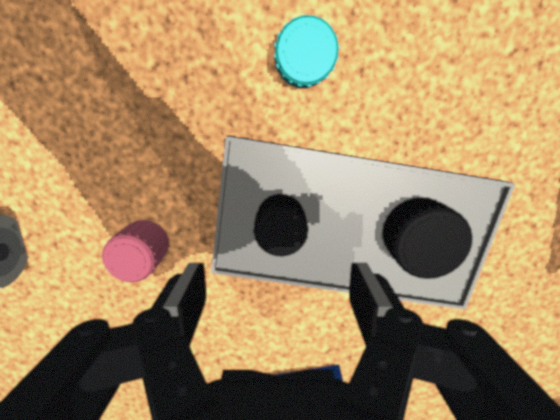

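The black small cap in the tray is at (281,225) and the wide cap at (428,237). The turquoise and pink caps are outside the tray, so the target is confirmed.

```bash
python3 - <<'E'
from h import *
L=np.load('pics/L10.npy')
for u in (195,362):
    for v in range(258,300,4): print(u,v,L[v,u].round(0))
p,R,s=pose();print(p,R.as_matrix().round(3),s['width'])
target([504.3,238.2,p[2]],Rtool(88))
E
```

```text
195 258 [-45. -72.  98.]
195 262 [-49. -73.  98.]
195 266 [ 12. -38. -22.]
195 270 [ 12. -37. -25.]
195 274 [ 12. -36. -28.]
195 278 [ 11. -36. -29.]
195 282 [ 10. -35. -32.]
195 286 [  9. -35. -33.]
195 290 [  7. -35. -33.]
195 294 [  5. -36. -33.]
195 298 [nan nan nan]
362 258 [-43.  71.  94.]
362 262 [-47.  72.  94.]
362 266 [ 11.  38. -21.]
362 270 [ 12.  37. -25.]
362 274 [ 11.  36. -27.]
362 278 [ 12.  35. -33.]
362 282 [ 11.  34. -34.]
362 286 [ 10.  34. -34.]
362 290 [  8.  35. -34.]
362 294 [  6.  35. -35.]
362 298 [  5.  34. -37.]
[501.54868749 237.1548513   98.56393464] [[-0.999  0.036 -0.01 ]
 [ 0.036  0.999 -0.001]
 [ 0.01  -0.001 -1.   ]] 70.39045253035736
t 12.05 shift tool mm [-2.7  1.1 -0. ] turn deg [-0.06 -0.58 -0.06]
```

Emit:
carry_out(moves=[[[0.058,-0.0027,0.0011,0,0,-0.6,0],[0.058,0,0,0.02,0,0,0],[0.058,0,0,0.02,0,0,0],[0.058,0,0,0.015,0,0,0],[0.058,0,0,0.015,0,0,0],[0.058,0,0,0.01,0,0,0],[0.058,0,0,0.008,0,0,0],[0.058,0,0,0.006,0,0,0],[0.058,0,0,0,0,0,0]]])

```text
clock: 12.95
tcp_pos: [504.7, 238.3, 4.4]
ee_rot: [0.057, 3.14, -0.0]
force: [0.2, -1.0, -0.3]
width: 58.1
```

```bash
python3 - <<'E'
from h import *
s=snap('wrist','w11')[0];p,R,s=pose();print(s['clock'],s['tcp_pos'],s['force'],s['width'])
target([504.3,238.2,1],Rtool(88))
z=load('w11');w=cloud(z);L=R.inv().apply((w-p).reshape(-1,3)).reshape(w.shape)
m=(w[...,2]>34)&(w[...,2]<48)&(np.hypot(w[...,0]-505,w[...,1]-237)<26)
m[265:]=0
print('cap top',m.sum(),w[m].mean(0),w[m].min(0),w[m].max(0))
E
```

```text
13.0 [504.92701926 238.43870571   4.78679905] [-0.08372035  0.13438128  0.46800132] 58.20247178360443
t 13.0 shift tool mm [ 0.6 -0.3  3.8] turn deg [ 0.    0.1  -0.07]
cap top 202 [486.9521494  239.34469021  35.92883549] [485.13237338 229.73656726  34.01805507] [489.24640263 250.03256138  38.89272025]
```

View pics/w11.png

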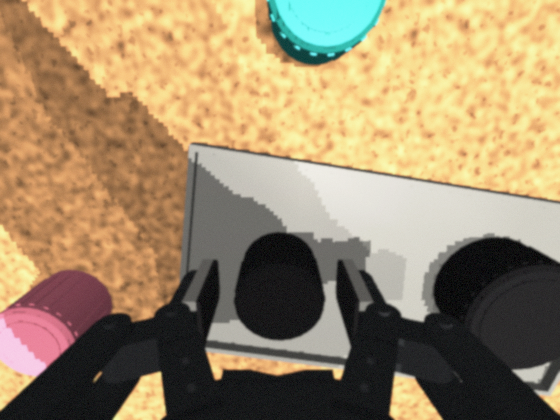

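Emit:
carry_out(moves=[[[0.058,0,0,0.004,0,0,0],[0.058,0,0,0,0,0,0],[0.045,0,0,0,0,0,0],[0.03,0,0,0,0,0,0],[0.03,0,0,0,0,0,0],[0.03,0,0,0,0,0,0],[0.03,0,0,0,0,0,0],[0.03,0,0,0,0,0,0]]], force=60)

```text
clock: 13.8
tcp_pos: [505.0, 238.6, 1.2]
ee_rot: [0.056, 3.139, 0.001]
force: [-1.6, -0.4, 5.7]
width: 37.4
```

```bash
python3 - <<'E'
from h import *
s=snap('wrist','w12')[0];p,R,s=pose();print(s['clock'],p,s['force'],s['width'])
z=load('w12');w=cloud(z);L=R.inv().apply((w-p).reshape(-1,3)).reshape(w.shape)
for u in (225,333):
    for v in range(246,290,4): print(u,v,L[v,u].round(0),w[v,u].round(0))
E
```

```text
13.85 [505.04525555 238.57712571   1.15410533] [-1.69260256 -0.73033806  5.70653383] 37.31919070252319
225 246 [ 11. -28.  -2.] [493. 211.   3.]
225 250 [  9. -28.  -2.] [495. 211.   3.]
225 254 [  7. -28.  -3.] [497. 211.   4.]
225 258 [ 10. -26. -14.] [494. 213.  15.]
225 262 [ 11. -25. -19.] [493. 214.  20.]
225 266 [ 11. -24. -23.] [493. 215.  24.]
225 270 [ 11. -24. -25.] [494. 215.  27.]
225 274 [ 11. -23. -29.] [494. 216.  30.]
225 278 [ 10. -23. -32.] [494. 216.  33.]
225 282 [ 11. -22. -37.] [493. 217.  38.]
225 286 [ 11. -22. -39.] [493. 217.  40.]
333 246 [12. 28. -3.] [494. 267.   4.]
333 250 [ 9. 28. -2.] [497. 267.   4.]
333 254 [ 7. 28. -3.] [499. 267.   4.]
333 258 [ 5. 28. -4.] [501. 267.   5.]
333 262 [ 3. 28. -3.] [503. 267.   4.]
333 266 [ 11.  25. -22.] [495. 264.  23.]
333 270 [ 10.  24. -25.] [496. 263.  26.]
333 274 [ 11.  23. -29.] [495. 262.  30.]
333 278 [ 11.  23. -33.] [495. 262.  35.]
333 282 [ 11.  22. -36.] [495. 261.  37.]
333 286 [ 10.  22. -38.] [495. 261.  39.]
```

View pics/w12.png

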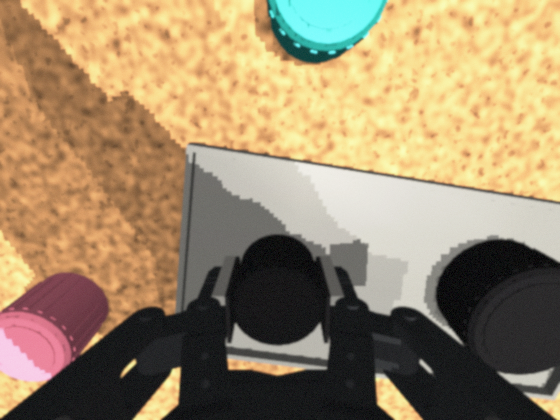

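Emit:
carry_out(moves=[[[0.03,0,0,-0.004,0,0,0],[0.03,0,0,-0.01,0,0,0],[0.03,0,0,-0.025,0,0,0],[0.03,0,0,-0.035,0,0,0],[0.03,0,0,-0.035,0,0,0],[0.03,0,0,-0.025,0,0,0],[0.03,0,0,-0.01,0,0,0],[0.03,0,0,0,0,0,0]]])

```text
clock: 14.65
tcp_pos: [505.2, 238.8, 146.2]
ee_rot: [0.056, 3.137, 0.003]
force: [0.5, -0.2, -1.1]
width: 37.5
```

```bash
python3 - <<'E'
from h import *
s=snap('wrist','w13')[0];p,R,s=pose();snap('top','t13');snap('scene','s13');print(s['clock'],p,s['force'],s['width'])
target([518,-55.2,p[2]],Rtool(88))
z=load('w13');im=z['im'];g=im.max(2).astype(int)
c=cv2.resize(im[210:370,190:370],None,fx=4,fy=4,interpolation=cv2.INTER_CUBIC);c=np.clip(c.astype(int)*3,0,255).astype(np.uint8)
cv2.imwrite('pics/c13.png',c[...,::-1])
w=cloud(load('t13'));
m=(w[...,2]>78)&(w[...,2]<92)&(np.hypot(w[...,0]-518,w[...,1]+55)<14);print('top stub',m.sum(),w[m].mean(0),w[m].min(0),w[m].max(0))
w=cloud(load('s13'));
m=(w[...,2]>80)&(w[...,2]<92)&(np.hypot(w[...,0]-518,w[...,1]+55)<14);print('scene stub',m.sum(),w[m].mean(0),w[m].min(0),w[m].max(0))
E
```

```text
14.7 [504.42306056 238.48661815 144.68078109] [-0.41817572 -0.37597879 -1.36517414] 37.58828266986836
t 14.8 shift tool mm [ -24.8 -292.5   -1.1] turn deg [-0.07 -0.01 -0.05]
top stub 72 [516.96723769 -54.11954218  82.44910186] [508.73557866 -63.37386887  78.31288808] [525.66416377 -44.73488988  86.90587558]
scene stub 43 [520.52900122 -55.56851676  82.56431266] [510.40150975 -64.52146811  80.12380249] [527.97038021 -46.97515612  86.01761827]
```

View pics/c13.png

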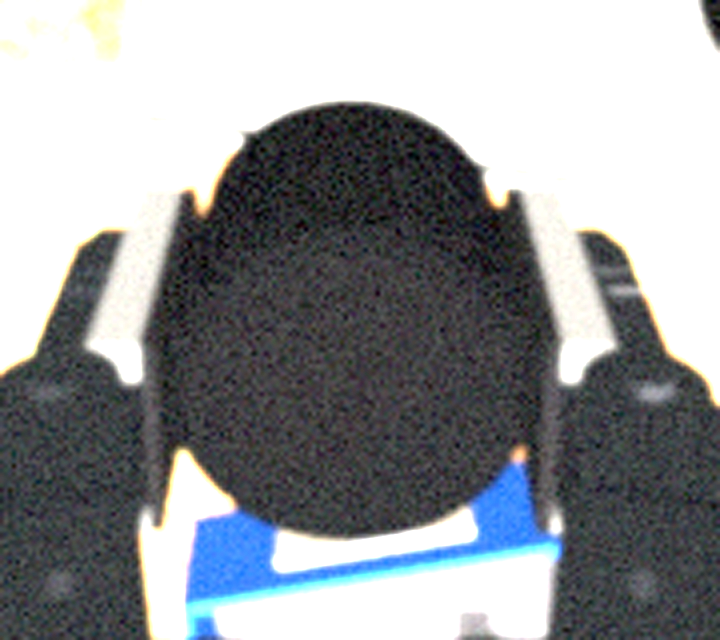

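View pics/t13.png

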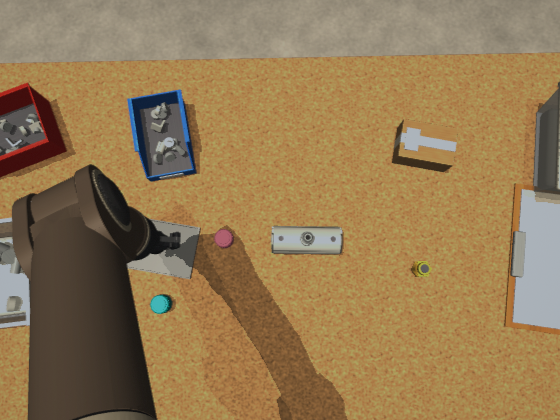

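The cap is held, with its top centre at about (278,292) in the wrist image. In the top view the manifold sits upright at (307,238).

```bash
python3 - <<'E'
from h import *
z=load('w13');fx,fy,cx,cy=z['K'];Wi=np.linalg.inv(z['W']);o=Wi[:3,3]
p,R,s=pose()
w=cloud(z);L=R.inv().apply((w-p).reshape(-1,3)).reshape(w.shape)
print(L[270:345:10,278].round(1))
def hit(u,v,h):
    d=Wi[:3,:3]@np.array([(u-cx)/fx,-(v-cy)/fy,-1]);return o+d*(h-o[2])/d[2]
h=p[2]+38
for uv in ((278.3,292.5),(278.3,343.7),(228,292),(328.5,292)): print(uv,R.inv().apply(hit(*uv,h)-p).round(1))
m=(abs(L[...,2]+38)<3)&(np.hypot(L[...,0],L[...,1])<24);print(m.sum(),L[m].mean(0),L[m].min(0),L[m].max(0))
print(R.as_matrix().round(4))
m=(L[...,2]<-30)&(L[...,2]>-45)&(np.hypot(L[...,0],L[...,1])<17)
A=np.c_[L[m][:,:2],np.ones(m.sum())];print('plane',np.linalg.lstsq(A,L[m][:,2],rcond=None)[0])
E
```

```text
[[ 15.4   0.4 -39.4]
 [ 11.7   0.4 -40.9]
 [  7.8   0.3 -42.1]
 [  3.    0.3 -41.8]
 [ -2.6   0.3 -40.9]
 [ -7.2   0.3 -41.3]
 [-11.2   0.3 -42.6]
 [-17.4   0.3 -41.5]]
(278.3, 292.5) [  4.    0.5 -38. ]
(278.3, 343.7) [-22.5   0.5 -38. ]
(228, 292) [  4.3 -20.6 -38. ]
(328.5, 292) [  4.2  21.5 -38. ]
2072 [  5.91535476  -0.26471073 -39.44136269] [-21.86484917 -22.01302818 -40.99948195] [ 18.32664476  22.05094943 -35.00141378]
[[-9.994e-01  3.580e-02 -2.000e-04]
 [ 3.580e-02  9.994e-01 -1.300e-03]
 [ 2.000e-04 -1.300e-03 -1.000e+00]]
plane [ 5.95091079e-02 -4.98545827e-03 -4.14154904e+01]
```

Emit:
carry_out(moves=[[[0.03,-0.0025,-0.02,0,0,0,0],[0.03,-0.0025,-0.03,0,0,0,0],[0.03,-0.0025,-0.03,0,0,0,0],[0.03,-0.0025,-0.03,0,0,0,0],[0.03,-0.0025,-0.03,0,0,0,0],[0.03,-0.0025,-0.03,0,0,0,0],[0.03,-0.0025,-0.03,0,0,0,0],[0.03,-0.0025,-0.03,0,0,0,0],[0.03,-0.0025,-0.03,0,0,0,0],[0.03,-0.0023,-0.0325,0,0,0,0],[0.03,0,0,0,0,0,0],[0.03,0,0,0,0,0,0]]])

```text
clock: 16.0
tcp_pos: [518.0, -55.3, 143.4]
ee_rot: [-0.059, -3.14, 0.0]
force: [0.2, 0.1, 0.6]
width: 37.8
```

```bash
python3 - <<'E'
from h import *
p,R,s=pose();print(s['clock'],p,s['force'],s['width'])
target([518,-55.1,95],Rtool(88))
E
```

```text
16.0 [517.98458046 -55.32836176 143.37961359] [0.2178223  0.14885929 0.56153508] 37.78071064899843
t 16.0 shift tool mm [-0.   0.2 48.4] turn deg [-0.01 -0.04 -0.17]
```

Emit:
carry_out(moves=[[[0.03,0,0,0.015,0,0,0],[0.03,0,0,0.015,0,0,0],[0.03,0,0,0.012,0,0,0],[0.03,0,0,0.008,0,0,0],[0.03,0,0,0,0,0,0],[0.03,0,0,0,0,0,0]]])

```text
clock: 16.6
tcp_pos: [519.0, -54.5, 94.7]
ee_rot: [0.056, 3.14, 0.0]
force: [0.3, -0.7, 0.3]
width: 37.5
```

```bash
python3 - <<'E'
from h import *
p,R,s=pose();print(s['clock'],p,s['force'],s['width'])
snap('scene','s14')
a=load('s14')['im'][160:260,200:330]
a=cv2.resize(a,None,fx=6,fy=6,interpolation=cv2.INTER_CUBIC);cv2.imwrite('pics/c14.png',np.clip(a.astype(int)*1.6,0,255).astype(np.uint8)[...,::-1])
E
```

```text
16.6 [519.00960316 -54.48863777  94.7328221 ] [ 0.3025752  -0.68604202  0.34656215] 37.45290591017991
```

View pics/c14.png

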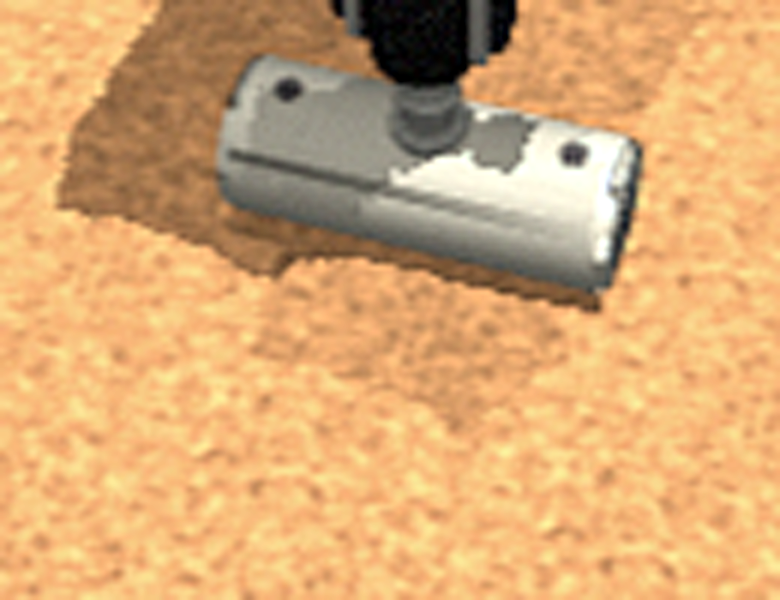

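```bash
python3 - <<'E'
from h import *
z=load('s14');fx,fy,cx,cy=z['K']
def pr(q):
    c=z['W']@np.r_[q,1];return np.array((cx+fx*c[0]/-c[2],cy-fy*c[1]/-c[2]))
for q in ([518,-55.2,54],[518,-55.2,57],[518,-55.2,72],[518,-55.2,84],[518,-55.2,98],[518,-55.2,134],[518,-75,98],[518,-35.7,98]): print(q,((pr(q)-[200,160])*6).round(0))
E
```

```text
[518, -55.2, 54] [426. 117.]
[518, -55.2, 57] [426. 111.]
[518, -55.2, 72] [425.  84.]
[518, -55.2, 84] [424.  62.]
[518, -55.2, 98] [423.  35.]
[518, -55.2, 134] [420. -36.]
[518, -75, 98] [369.  25.]
[518, -35.7, 98] [476.  45.]
```

Emit:
carry_out(moves=[[[0.03,0,0.0007,0.006,0,0,0],[0.03,0,0,0.006,0,0,0],[0.03,0,0,0.005,0,0,0],[0.03,0,0,0.004,0,0,0],[0.03,0,0,0.002,0,0,0],[0.03,0,0,0,0,0,0]]], force=70)

```text
clock: 17.25
tcp_pos: [518.3, -54.4, 71.2]
ee_rot: [0.057, 3.141, -0.0]
force: [-2.0, -0.4, -0.4]
width: 37.5
```

Emit:
carry_out(moves=[[[0.03,0,0,0.002,0,0,0],[0.03,0,0,0.001,0,0,0],[0.03,0,0,0,0,0,0]]])

```text
clock: 17.55
tcp_pos: [518.8, -54.2, 68.7]
ee_rot: [0.057, 3.14, -0.0]
force: [-2.6, -1.1, 1.2]
width: 37.3
```

Emit:
carry_out(moves=[[[0.03,0,0,0.001,0,0,0],[0.03,0,0,0.001,0,0,0],[0.03,0,0,0,0,0,0]]])

```text
clock: 17.85
tcp_pos: [519.1, -54.2, 67.0]
ee_rot: [0.056, 3.139, -0.0]
force: [-3.1, -0.5, 3.8]
width: 37.4
```

Emit:
carry_out(moves=[[[0.03,0,0,0.001,0,0,0],[0.03,0,0,0.001,0,0,0],[0.03,0,0,0,0,0,0]]])

```text
clock: 18.15
tcp_pos: [518.7, -53.7, 64.0]
ee_rot: [0.056, 3.14, 0.0]
force: [-0.4, -0.1, -7.8]
width: 37.3
```

It clicked: the force rose to about 4 N, then reversed to −8 N. I'll keep pressing until it is home.

Emit:
carry_out(moves=[[[0.03,0,0,0.001,0,0,0],[0.03,0,0,0.001,0,0,0],[0.03,0,0,0,0,0,0]]])

```text
clock: 18.45
tcp_pos: [519.0, -53.9, 62.7]
ee_rot: [0.056, 3.14, 0.0]
force: [-1.9, 0.0, 0.4]
width: 36.9
```

Emit:
carry_out(moves=[[[0.03,0,0,0.001,0,0,0],[0.03,0,0,0.001,0,0,0],[0.03,0,0,0,0,0,0]]])

```text
clock: 18.75
tcp_pos: [519.5, -54.0, 61.6]
ee_rot: [0.056, 3.138, 0.001]
force: [-3.4, 0.6, 8.9]
width: 37.0
```

Emit:
carry_out(moves=[[[0.03,0,0,0.001,0,0,0],[0.03,0,0,0.001,0,0,0],[0.03,0,0,0,0,0,0]]])

```text
clock: 19.05
tcp_pos: [520.9, -54.0, 61.6]
ee_rot: [0.057, 3.135, 0.001]
force: [-7.3, 1.2, 27.0]
width: 37.6
```

```bash
python3 - <<'E'
from h import *
p,R,s=pose();snap('scene','s15');snap('wrist','w15');p,R,s=pose();print(s['clock'],p,s['force'],s['moment'],s['width'])
w=cloud(load('w15'))
m=(w[...,2]>88)&(w[...,2]<112)&(np.hypot(w[...,0]-518,w[...,1]+55)<15)
print('captop',m.sum(),np.median(w[m],0),)
A=np.c_[w[m][:,:2]-[518,-55],np.ones(m.sum())];print('plane',np.linalg.lstsq(A,w[m][:,2],rcond=None)[0])
m=(w[...,2]>47)&(w[...,2]<62)&(abs(w[...,0]-518)<8)&((w[...,1]>-30)|(w[...,1]<-80));print('bar top',m.sum(),np.median(w[m],0))
a=load('s15')['im'][160:260,200:330]
a=cv2.resize(a,None,fx=6,fy=6,interpolation=cv2.INTER_CUBIC);cv2.imwrite('pics/c15.png',np.clip(a.astype(int)*1.6,0,255).astype(np.uint8)[...,::-1])
E
```

```text
19.15 [520.85097983 -54.00034493  61.61870361] [-7.24246967  0.98961449 26.30070915] [0.16335752 1.69019427 0.04156885] 37.28846659476381
captop 3625 [517.07574768 -54.97691005 100.44528792]
plane [1.62097310e-02 2.72676336e-03 1.00432062e+02]
bar top 4557 [516.95200098 -25.31090617  54.8897284 ]
```

View pics/c15.png

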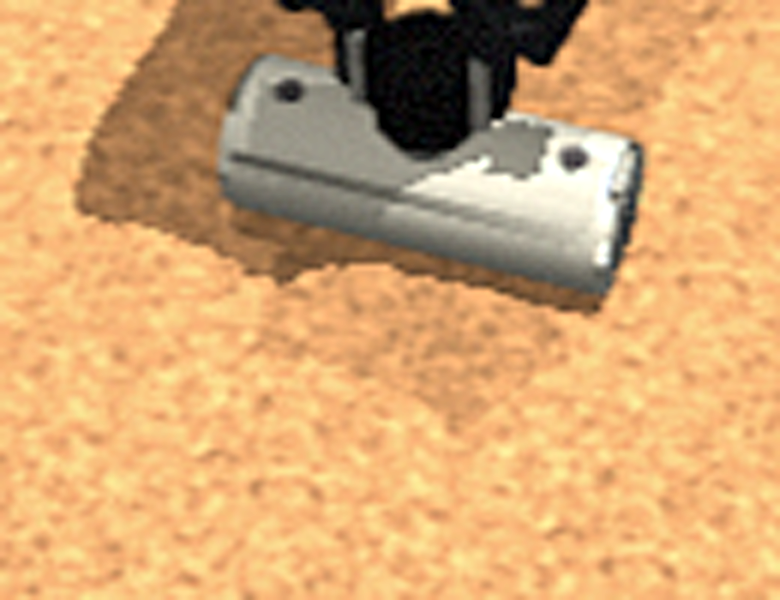

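View pics/w15.png

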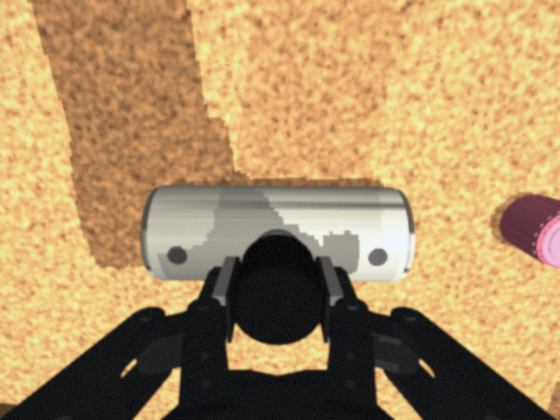

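The cap top is at z≈100 and the bar top reads 54.9, so the cap is home. There is a 7 N sideways load, so I'll relieve it a little and keep pressing.

Emit:
carry_out(moves=[[[0.03,0.0008,0,0,0,0,0],[0.03,0.0007,0,0.0005,0,0,0],[0.03,0,0,0,0,0,0],[0.03,0,0,0,0,0,0]]])

```text
clock: 19.55
tcp_pos: [519.4, -54.0, 61.3]
ee_rot: [0.057, 3.135, 0.002]
force: [-8.2, 0.4, 30.1]
width: 37.3
```

```bash
cat > chk.py <<'E'
from h import *
import sys
n=sys.argv[1]
snap('wrist',n);p,R,s=pose();print(s['clock'],p,s['force'],s['moment'],s['width'],R.as_matrix()[:,2].round(4))
w=cloud(load(n))
m=(w[...,2]>88)&(w[...,2]<112)&(np.hypot(w[...,0]-518,w[...,1]+55)<15)
A=np.c_[w[m][:,:2]-[518,-55],np.ones(m.sum())];print('cap plane',np.linalg.lstsq(A,w[m][:,2],rcond=None)[0])
m=(w[...,2]>35)&(w[...,2]<62)&(abs(w[...,1]+55)<70)&((w[...,1]>-20)|(w[...,1]<-90))&(w[...,0]>480)&(w[...,0]<545);p=w[m]
from scipy.optimize import least_squares
f=lambda a:np.hypot((p[:,0]-a[0]-(p[:,1]+55)*.037),p[:,2]-a[1])-30
o=least_squares(f,[518,24],loss='soft_l1').x;print('bar axis x,z',o)
E
python3 chk.py w16; python3 - <<'E'
from h import *
w=cloud(load('w15'));m=(w[...,2]>35)&(w[...,2]<62)&(abs(w[...,1]+55)<70)&((w[...,1]>-20)|(w[...,1]<-90))&(w[...,0]>480)&(w[...,0]<545);p=w[m]
from scipy.optimize import least_squares
f=lambda a:np.hypot((p[:,0]-a[0]-(p[:,1]+55)*.037),p[:,2]-a[1])-30
print(least_squares(f,[518,24],loss='soft_l1').x)
E
```

```text
19.6 [519.44236707 -53.95662921  61.32479906] [-7.81842021  0.67230365 29.95972311] [ 0.2077939   1.76888197 -0.04741858] 37.42184719587111 [ 6.2e-03  9.0e-04 -1.0e+00]
cap plane [1.11457692e-02 3.14275230e-03 1.00230017e+02]
bar axis x,z [517.76058022  25.064047  ]
[518.19120107  25.32918349]
```

Emit:
carry_out(moves=[[[0.03,0.001,0,0,0,0,0],[0.03,0.001,0,0,0,0,0],[0.03,0,0,0,0,0,0],[0.03,0,0,0,0,0,0]]])

```text
clock: 20.0
tcp_pos: [517.7, -53.9, 61.1]
ee_rot: [0.056, 3.135, 0.001]
force: [-5.8, 0.8, 25.7]
width: 37.4
```

```bash
python3 chk.py w17
```

```text
20.05 [517.67706514 -53.85339053  61.06538304] [-6.946104    1.41384845 25.20582337] [ 0.18857368  1.37743742 -0.07765349] 37.47630275122074 [ 6.6e-03  8.0e-04 -1.0e+00]
cap plane [5.74252870e-03 5.03380679e-03 9.99361674e+01]
bar axis x,z [517.25145177  24.74959399]
```

```bash
python3 - <<'E'
from h import *
print(r.finish_job()); s=sensors.state(); print(s['clock'],s['tcp_pos'],s['force'],s['width'])
E
```

```text
the job is handed in; nothing more can be done
None
the job is handed in; nothing more can be done
```

I rolled the manifold onto its flat mounting face with two fingers either side of the stub, then pressed the small cap from the tray onto the stub until it clicked and went home. I handed the job in at about 20 s, still gripping the cap and pushing down with about 25 N. No verdict was reported.

**Last checks, all by camera:**
- **Bar:** it sat flat, with its centre line at about 24.7 mm (24 mm expected).
- **Cap:** its top was 75.2 mm above the bar's centre line (75 mm means fully home) and less than 0.01 rad out of square. The click showed as a force rise to about 4 N, below the 6–15 N you gave, though I only sampled it between moves. It then reversed to −8 N and rose hard near home.
- **Bystanders:** they looked undisturbed in the pictures I took, but I did not measure them at the end.

**What failed or disagreed:**
- **First push:** it landed on top of the bar with about 14 N and did not roll it. The fingertips were really about 15 mm behind the reported TCP, not 22 mm ahead, so I measured them by camera, backed off and pushed again lower.
- **Sideways load:** about 6–7 N remained on the cap at the end, even after I moved the tool about 3.5 mm back to relieve it. The bar stayed flat.

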